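Park the assembly mallet in its notched ring

ROBOT

A 6-joint arm with a two-finger parallel gripper is mounted at the origin on a cart in front of the work surface, level with it; the furniture and walls round the work are solid. World frame = base frame: x ahead of the robot, y to its left, z up, the work surface at z = 0. Lengths are in m, angles in rad, forces in N, time in s.
With the tool pointing down it reaches from about 0.35 to 0.975 m from the base axis. Payload 7.1 kg.
Tool frame: the origin (TCP) lies midway between the tips of the shut fingers; the grasp point (between the pads) lies 19 mm behind it; y points along the fingers, x is the direction in which the jaws open and shut, and the axes are right-handed (so a half turn about y gives the same grasp; the last joint's range is limited). The gripper opens to 88 mm and grips with 3 to 60 N. Pads are 20 mm wide; open, the fingers measure 115 mm over their backs; the gripper's body (75 mm by 178 mm) begins 61 mm behind the grasp point.
Start: joints at [-1.328, 0.423, 1.63, -0, 1.089, -0.019], TCP at [0.162, -0.604, 0.223] pointing down, gripper open.
Joint ranges: [-3, 3], [-0.9, 2.11], [0.09, 2.58], [-1.31, 4.45], [0.11, 2.69], [-2.54, 2.54]. Speed limits (rad/s): [2.39, 2.39, 3.01, 3.14, 3.14, 3.14].

INTERFACE

Orientations are given as a unit quaternion [w, x, y, z].
In Python, from workcell import env gives the robot as it stands.
- The arm moves only by the tool apply_moves, never from a script. Its argument "steps" is a list of rows, each an object of numbers: "tx", "ty", "tz": the shift along the tool's x, y, z in m; "rx", "ry", "rz": the turn, a rotation vector about the tool's x, y, z in degrees; "grip": the opening, from -1 (shut) to 1 (fully open). A call has 1 to 20 rows; each row is the pose to reach, as a shift and turn from the pose commanded when the call began, along the tool's axes at that moment; what a row does not reach only later rows make up. A row lasts 1/10 s, in which the tool goes at most 50 mm and 8.59 degrees, less where a joint would pass 70% of its speed; a pose out of reach is approached as far as the arm can. A call with a gripper value outside its range is refused whole. The fingers move at their own pace and stop on an object; the grip force is fixed at half the most. Time passes only in rows, so rows that repeat a pose let the fingers close. It gives the time, the measured TCP pose, the force and the opening at its end, in the units of the state.
- env.get_state(): the state, without advancing time (a new reading comes with each control period).
- env.snapshot(name): name is "scene" or "side" or "wrist"; returns a dict with "img" (384x512x3 uint8, blue, green, red), "mtx" (3x3 intrinsics, pixels), "k1" (the pictures are not rectified: a ray, as slopes to the right and down, at radius r is drawn at 1 + k1 r^2 times it, then the intrinsics apply), "position" and "attitude" of the camera in the world; the wrist camera has in their place "tool_from_camera" (4x4, takes a point from camera to tool coordinates, whose origin is the TCP and whose axes are the tool frame's). Camera axes: x right, y up, looking along -z (the intrinsics and any distortion apply to the point x, -y, -z); pixel columns grow to the right and rows downward; lengths in m; the calibration is good to about 2 mm. A picture is of the moment at which its call begins: read the wrist's pose just before it. There is no depth.
- env.close_job(): hands the job in, once; it reports no verdict.
The state is a dict: "time_s": time; "joint_pos": joint angles; "dq": joint speeds; "joint_torque": joint torques, N m; "tcp_pos": TCP position; "tcp_rot": TCP orientation; "wrist_force": force on the tool from outside, world axes, zero at the start; "moment": the same for the moment, N m; "finger_gap": opening from 0.0 (shut) to 1.0 (fully open).
Only numpy, scipy, OpenCV 4.12 (cv2) and the standard library are available. Lean on these libraries where they do the work, as an engineer would, in place of code of your own. Each camera call takes 0.05 s, during which the arm holds its last target. There are 200 camera calls.

TASK

Put the mallet away: lift it out of the open cup, lower it handle first through the ring of the holder, and, bearing down only lightly, turn it until its cross pin finds a pair of notches, then let it down gently until the head sits flat on the ring, and let go. Do not force it or let it fall into place, and leave the other things on the bench where they are.

Things in the scene. Friction and masses are not known exactly. Their poses are not given: they have to be found in the camera images.
- mallet: Small assembly mallet, 0.24 to 0.38 kg, standing in the cup head up, handle down (may lean up to 5 degrees). Origin: centre of the handle's lower end; own z runs up the handle, own x along the head from face to face, own y across the head. Round black handle, 20 mm in diameter, 105 mm long, bevelled end. Head 88 mm long over all, with round grey faces 32 mm in diameter.
- head_grip (a point): Point on the mallet, axes as the mallet's: centre of the head's dark steel middle block, 44 (x) by 30 (y) by 40 mm (z), 125 mm above the mallet's origin. Grip the block across y (30 mm), from above, with the fingertips at least 8 mm above the block's underside to stay clear of the ring.
- head_seat (a point): Point on the mallet, axes as the mallet's: centre of the head's flat underside, on the handle's axis, 105 mm above the mallet's origin.
- cross_pin (a point): Point on the mallet, axes as the mallet's: centre of the square steel cross pin, 6 x 6 mm and 34 mm long, that runs along the mallet's y through the handle. Its axis is 5 mm and its lower side 8 mm below the head's underside. Rubbing round on the ring at 5 N it resists with less than 0.15 N m; more means that it bears on a notch's side.
- holder: Fixed bench holder. Origin on the table straight below the ring's axis; z up, own +x towards its grey post. Base plate 130 x 96 x 8 mm; post 16 x 36 mm, its face 60 mm from the ring's axis, 116 mm high; an arm from it carries the steel ring; all is lower than the ring's top. The ring, 56 mm in outside diameter, 14 mm thick, is clamped and does not turn.
- ring_top (a point): Centre of the ring's bore (23.6 mm wide) at its flat top, 125 mm above the table. Four notches 8.5 mm wide, a quarter turn apart, widen the bore to 40 mm through the whole thickness; any opposite pair takes the cross pin. Their direction varies and is not measured: this point's axes are the holder's, not the notches'. Find them by turning the mallet up to a quarter turn.
- ring_floor (a point): Centre of the ring's bore at its lower side, 14 mm below ring_top. While the pin rides on the ring's top (3 to 10 N is enough), head_seat is 8 mm above ring_top. The pin drops in only within about 4 degrees of the notches, and the head can then go down the last 8 mm until it catches on the ring's top.
- cup: Fixed open aluminium cup on a round dark foot 76 mm in diameter. Origin on the table under its axis; 72 mm high, bore 26 mm wide, floor 10 mm above the table. The handle stands loose in it.
- oil_bottle: Bystander: standing pale dosing bottle, 38 mm in diameter, 105 mm high, origin at its underside's centre, loose; leave it alone.
- insert_tray: Bystander: small black tray of brass inserts, 62 by 90 by 22 mm, origin at its underside's centre, loose; leave it alone.
- loose_stud: Bystander: round grey road stud with its clear lens, 128 mm in diameter, 47 mm high, origin at its underside's centre, loose; leave it alone.
- loose_housing: Bystander: empty round grey housing, 128 mm in diameter, 36 mm high, origin at its underside's centre, loose; leave it alone.
There are look-alikes about, which are no part of the job. Leave any green look-alike of the mallet alone.

How it is judged:
On the way, in this order (a step that is already met when the one before it is completed fails the run):
1. the mallet is lifted clear of the cup (height (world z) of mallet above 0.078 m), for 0.1 s.
2. the handle is down through the ring (z of head_seat in the frame of ring_top below 0.02 m and horizontal distance between head_seat and ring_top below 0.006 m), for 0.1 s.
3. the cross pin is in the notches and the head sits on the ring (z of head_seat in the frame of ring_top below 0.003 m and horizontal distance between head_seat and ring_top below 0.005 m), for 0.2 s.
At the end, for the whole second after the job is handed in: The mallet hangs at rest in the ring, handle down, cross pin in a pair of notches: the underside of the head within 3 mm of the ring's top in height and 5 mm sideways, upright within 0.06 rad (all of step 3 and z of head_seat in the frame of ring_top above -0.003 m and angle between mallet's own z axis and vertical below 0.06 rad and linear speed of mallet below 0.02 m/s); the robot touches nothing.
It fails at once if the mallet is pressed, twisted or dropped on the holder with more than 45 N in all (contact force between mallet and holder above 45 N).
It fails at once if a bystander is moved more than 20 mm (distance of any of oil_bottle, insert_tray, loose_stud, loose_housing from where it was at the start of the episode above 0.02 m).
It also fails if it takes over 72 s, if anything falls off the work surface, if the arm or the gripper's body presses on something with over 40 N, if the wrist force passes 120 N, or if a joint passes its speed limit or range.

## Working session

There is one attempt and no reset: what is moved stays moved. The work goes in short steps, Python scripts to look and compute and a tool call to move; the robot and the scene stay as the last step left them, time stands still between calls to the robot, and variables do not carry over. Pictures are saved under pics/ and viewed, about 8 in all and at most 12, crops included, and the job is handed in when it is done.

Besides the shell and the picture viewer there is one more tool, called after "Emit:" in YAML: its name, and indented under it one key for each argument. apply_moves: Moves the arm, as the interface text tells. Its arguments: {"type":"object","properties":{"steps":{"type":"array"}},"required":["steps"]}

```bash
mkdir -p pics; cat > h.py <<'E'
import numpy as np,cv2
from scipy.spatial.transform import Rotation as R
from workcell import env
def rot(a):
    a=np.array(a,float)
    return a if a.shape==(3,3) else R.from_quat(a,scalar_first=True).as_matrix()
def cam(s,st=None):
    if 'tool_from_camera' in s:
        T=np.eye(4);T[:3,:3]=rot(st['tcp_rot']);T[:3,3]=st['tcp_pos'];T=T@np.array(s['tool_from_camera']);return T[:3,:3],T[:3,3]
    return rot(s['attitude']),np.array(s['position'])
def ray(s,uv,st=None):
    Rm,p=cam(s,st);m=np.array(s['mtx']);k=s['k1']
    d=np.array([(uv[0]-m[0,2])/m[0,0],(uv[1]-m[1,2])/m[1,1]]);q=d.copy()
    for _ in range(30): q=d/(1+k*(q@q))
    v=Rm@np.array([q[0],-q[1],-1]);return p,v/np.linalg.norm(v)
def plane(s,uv,z,st=None):
    p,v=ray(s,uv,st);return p+v*(z-p[2])/v[2]
def proj(s,P,st=None):
    Rm,p=cam(s,st);c=Rm.T@(np.array(P)-p);q=np.array([c[0],-c[1]])/-c[2];q=q*(1+s['k1']*(q@q));m=np.array(s['mtx'])
    return np.array([m[0,0]*q[0]+m[0,2],m[1,1]*q[1]+m[1,2]])
def cross(r1,r2):
    (p,v),(q,w)=r1,r2
    t=np.linalg.lstsq(np.c_[v,-w],q-p,rcond=None)[0];a=p+v*t[0];b=q+w*t[1]
    return (a+b)/2,np.linalg.norm(a-b)
E
python3 - <<'E'
from h import *
import pickle
st=env.get_state();print(st)
d={}
for n in('scene','side','wrist'):
    s=env.snapshot(n);d[n]=s;print(n,{k:v for k,v in s.items() if k!='img'})
pickle.dump((st,d),open('s0.pkl','wb'))
cv2.imwrite('pics/a.png',cv2.resize(d['scene']['img'],(800,600),interpolation=cv2.INTER_CUBIC))
cv2.imwrite('pics/b.png',cv2.resize(d['side']['img'],(800,600),interpolation=cv2.INTER_CUBIC))
E
```

```text
{'time_s': 0.0, 'joint_pos': array([-1.32803963e+00,  4.23837395e-01,  1.63065365e+00,  1.20857986e-05,
        1.08857606e+00, -1.89549040e-02]), 'dq': array([ 0.00066672, -0.00088859,  0.00076794,  0.0011147 ,  0.00098352,
        0.00195652]), 'joint_torque': array([ 1.56443137e-03, -5.44622576e+01, -2.73666286e+01,  6.43655215e-02,
        2.27767322e-02, -1.30658823e-04]), 'tcp_pos': array([ 0.16163678, -0.6031886 ,  0.22191812]), 'tcp_rot': array([ 0.56129337, -0.56063717,  0.43089052, -0.43008031]), 'wrist_force': array([ 0.09471701,  0.22846099, -0.22516315]), 'moment': array([-0.01717151,  0.04751255,  0.05975011]), 'finger_gap': 1.0038225043409996}
scene {'mtx': array([[380.3205708 ,   0.        , 250.43990782],
       [  0.        , 380.3205708 , 183.34942713],
       [  0.        ,   0.        ,   1.        ]]), 'k1': -0.03799319202239513, 'position': array([0.2379662 , 0.64660085, 1.0015587 ]), 'attitude': array([-0.22790455, -0.08859885,  0.33324364,  0.91058137])}
side {'mtx': array([[421.596457  ,   0.        , 252.97005167],
       [  0.        , 421.596457  , 193.14466535],
       [  0.        ,   0.        ,   1.        ]]), 'k1': 0.028250823271646318, 'position': array([0.06553574, 0.70351966, 0.90752239]), 'attitude': array([-0.28902186, -0.13928345,  0.38926501,  0.86344614])}
wrist {'mtx': array([[285.24039601,   0.        , 254.8155572 ],
       [  0.        , 285.24039601, 189.62956492],
       [  0.        ,   0.        ,   1.        ]]), 'k1': -0.07138392612661093, 'tool_from_camera': array([[ 9.99999912e-01,  3.49391721e-04,  2.32752200e-04,
         2.19225058e-04],
       [ 1.32686490e-04,  2.62956036e-01, -9.64807808e-01,
        -1.62288956e-01],
       [-3.98299457e-04,  9.64807753e-01,  2.62955967e-01,
         7.25332858e-02],
       [ 0.00000000e+00,  0.00000000e+00,  0.00000000e+00,
         1.00000000e+00]])}
```

View pics/a.png

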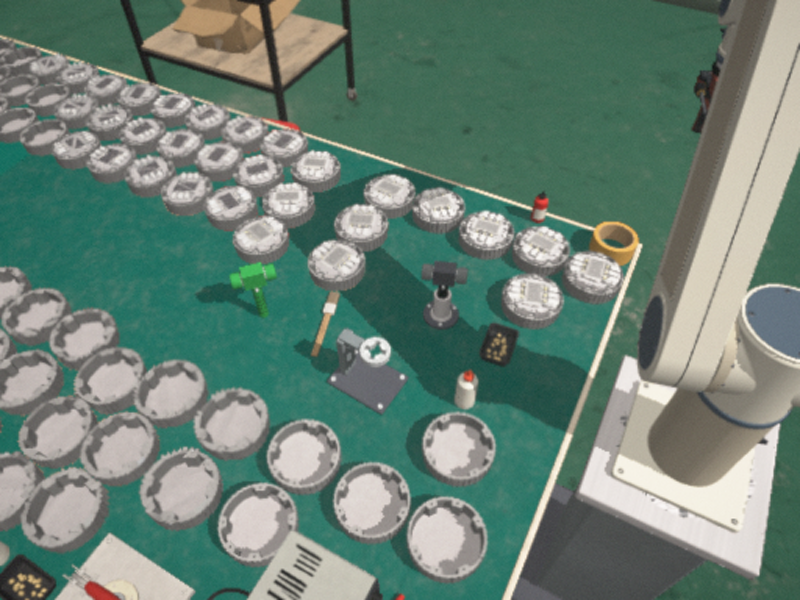

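View pics/b.png

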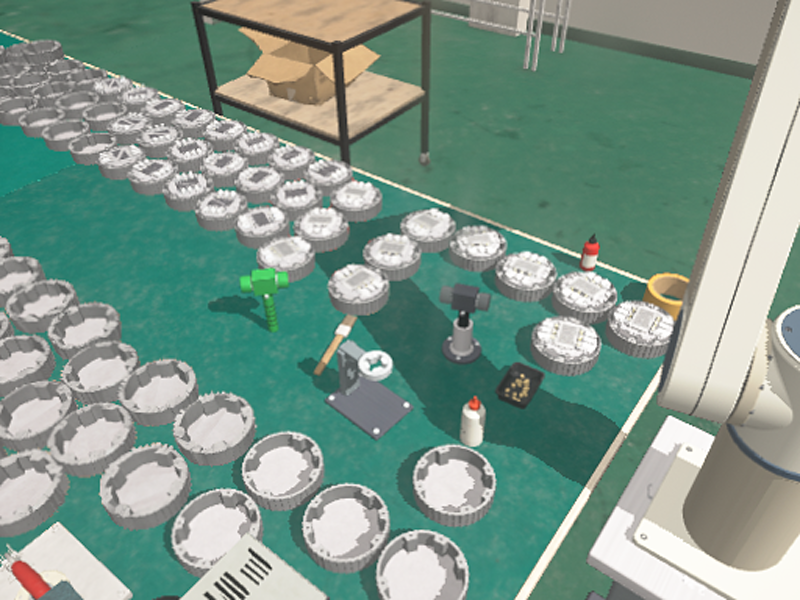

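The scene view shows three mallet-like things (800x600 view pixels): the dark mallet standing in the cup at (443,285), a green one at (255,285) and a wooden-handled hammer lying at (325,325). The dark one fits, because it has a steel block, grey faces and a black handle in the cup. The holder's ring is at (375,350) and its post at (347,350). I'll confirm this in an enlarged crop.

```bash
python3 - <<'E'
from h import *
import pickle
st,d=pickle.load(open('s0.pkl','rb'))
def crop(n,x,y,w=64,h=96,k=6):
    c=cv2.resize(d[n]['img'][y:y+h,x:x+w],None,fx=k,fy=k,interpolation=cv2.INTER_CUBIC)
    for i in range(0,w,10): cv2.putText(c,str(x+i),(i*k,8),0,.3,(0,255,255),1)
    for i in range(0,h,10): cv2.putText(c,str(y+i),(0,i*k+4),0,.3,(0,255,255),1)
    return c
a=np.hstack([crop('scene',250,160,65,48),crop('side',272,175,65,48)])
b=np.hstack([crop('scene',208,205,65,48),crop('side',205,212,65,48)])
cv2.imwrite('pics/c.png',np.vstack([a,b]))
E
```

```text
(no output)
```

View pics/c.png

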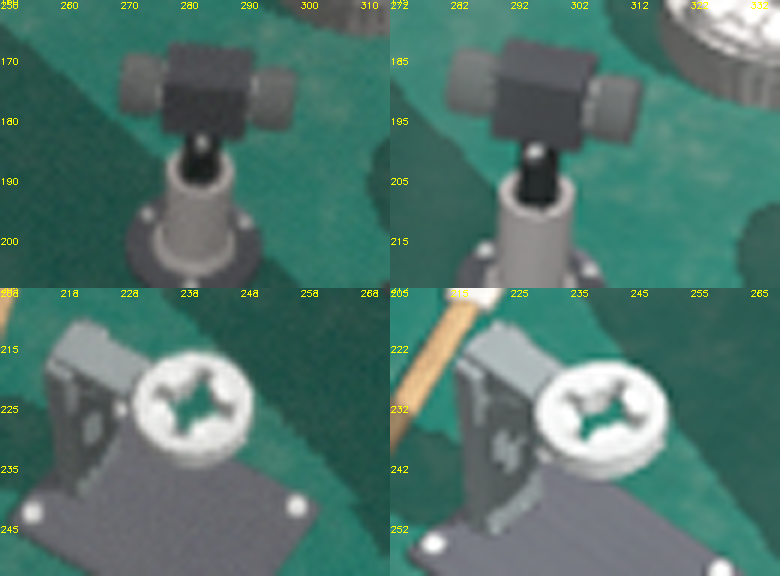

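The crop confirms the dark mallet: block top is at about scene (284.6,171.5) and side (298.3,186.4), with the pin tip visible under the head. The ring top is at about scene (240,223.6) and side (240.3,232.9), with the notches visible.

```bash
python3 - <<'E'
from h import *
import pickle
st,d=pickle.load(open('s0.pkl','rb'))
S,Q=d['scene'],d['side']
print('blocktop',cross(ray(S,(284.6,171.5)),ray(Q,(298.3,186.4))),plane(S,(284.6,171.5),.155),plane(Q,(298.3,186.4),.155))
print('ring',cross(ray(S,(240,223.6)),ray(Q,(240.3,232.9))),plane(S,(240,223.6),.125),plane(Q,(240.3,232.9),.125))
for s,l,r in((S,(278.2,167.3),(292,168)),(S,(277,174.5),(291,176)),(Q,(292,181.5),(307,184)),(Q,(289.5,189),(304.5,191))):
    v=plane(s,r,.155)-plane(s,l,.155);print('headdir',np.degrees(np.arctan2(v[1],v[0])),np.linalg.norm(v))
print('post',plane(S,(222.5,213),.116), 'cup',plane(S,(283.0,186.5),.072))
print(rot(st['tcp_rot']))
E
```

```text
blocktop (array([ 0.52107873, -0.08091264,  0.14391075]), np.float64(8.729131761346087e-05)) [ 0.5174329  -0.07145743  0.155     ] [ 0.51445383 -0.06957308  0.155     ]
ring (array([0.55914481, 0.13135446, 0.11246525]), np.float64(0.0017691779950382216)) [0.55433283 0.13772526 0.125     ] [0.55157239 0.14130598 0.125     ]
headdir -156.13658731664418 0.04166849970854917
headdir -160.37421662797516 0.041723417740276124
headdir -158.54671027149533 0.04233151961412445
headdir -155.33613946331306 0.04115510677913905
post [0.61988463 0.12410077 0.116     ] cup [ 0.52214619 -0.08110716  0.072     ]
[[ 2.58728571e-01 -3.44033456e-04  9.65950003e-01]
 [-9.65948940e-01  1.43379040e-03  2.58728797e-01]
 [-1.47398120e-03 -9.99998913e-01  3.86437898e-05]]
```

Emit:
apply_moves:
  steps:
    - {"tx":-0.02,"ty":-0.03,"tz":0.025}
    - {"tx":-0.05,"ty":-0.05,"tz":0.058}
    - {"tx":-0.08,"ty":-0.078,"tz":0.091}
    - {"tx":-0.11,"ty":-0.078,"tz":0.125,"ry":-2}
    - {"tx":-0.14,"ty":-0.078,"tz":0.16,"ry":-3}
    - {"tx":-0.17,"ty":-0.078,"tz":0.193,"ry":-4}
    - {"tx":-0.2,"ty":-0.078,"tz":0.227,"ry":-5}
    - {"tx":-0.23,"ty":-0.078,"tz":0.261,"ry":-6}
    - {"tx":-0.26,"ty":-0.078,"tz":0.295,"ry":-7.4}
    - {"tx":-0.29,"ty":-0.078,"tz":0.33,"ry":-7.4}
    - {"tx":-0.32,"ty":-0.078,"tz":0.364,"ry":-7.4}
    - {"tx":-0.35,"ty":-0.078,"tz":0.398,"ry":-7.4}
    - {"tx":-0.38,"ty":-0.078,"tz":0.432,"ry":-7.4}
    - {"tx":-0.41,"ty":-0.078,"tz":0.466,"ry":-7.4}
    - {"tx":-0.422,"ty":-0.078,"tz":0.48,"ry":-7.4}
    - {"tx":-0.422,"ty":-0.078,"tz":0.48,"ry":-7.4}
    - {"tx":-0.422,"ty":-0.078,"tz":0.48,"ry":-7.4}
    - {"tx":-0.422,"ty":-0.078,"tz":0.48,"ry":-7.4}

```text
validation failed for argument at $.st...
```

```bash
python3 - <<'E'
from h import *
import pickle
st=env.get_state();s=env.snapshot('wrist');print(st['joint_pos'],st['tcp_pos'],rot(st['tcp_rot']))
pickle.dump((st,s),open('s1.pkl','wb'))
cv2.imwrite('pics/d.png',cv2.resize(s['img'],(800,600),interpolation=cv2.INTER_CUBIC))
E
```

```text
[-1.32800611e+00  4.23693170e-01  1.63047140e+00 -1.76725803e-05
  1.08861448e+00 -1.89963952e-02] [ 0.1616758  -0.60329305  0.22207979] [[ 2.58814448e-01 -3.00420761e-04  9.65927011e-01]
 [-9.65926329e-01  1.14783011e-03  2.58814622e-01]
 [-1.18647339e-03 -9.99999296e-01  6.89069265e-06]]
```

View pics/d.png

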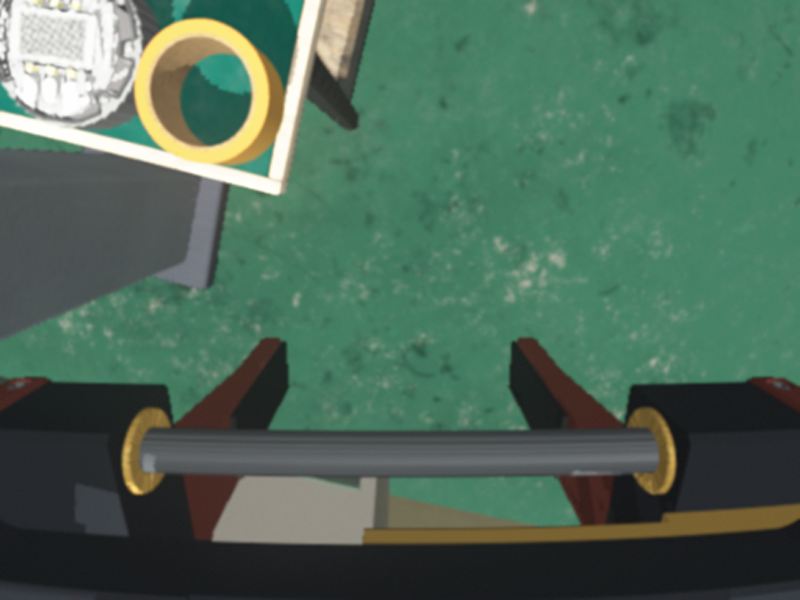

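The move was refused, so this picture is still from the start pose: fingertips at (275,345) and (525,345), with the yellow tape ring at (210,90). I'll retry with every field filled in.

Emit:
apply_moves:
  steps:
    - {"tx":-0.02,"ty":-0.03,"tz":0.025,"rx":0,"ry":0,"rz":0,"grip":1}

```text
time_s: 0.3
tcp_pos: [0.1789, -0.5773, 0.2489]
tcp_rot: [0.562, -0.559, 0.433, -0.429]
wrist_force: [0.7, 0.6, 0.2]
finger_gap: 1.002
```

Emit:
apply_moves:
  steps:
    - {"tx":-0.03,"ty":-0.02,"tz":0.034,"rx":0,"ry":0,"rz":0,"grip":1}
    - {"tx":-0.06,"ty":-0.048,"tz":0.068,"rx":0,"ry":-1,"rz":0,"grip":1}
    - {"tx":-0.09,"ty":-0.048,"tz":0.102,"rx":0,"ry":-2,"rz":0,"grip":1}
    - {"tx":-0.12,"ty":-0.048,"tz":0.136,"rx":0,"ry":-3,"rz":0,"grip":1}
    - {"tx":-0.15,"ty":-0.048,"tz":0.17,"rx":0,"ry":-4,"rz":0,"grip":1}
    - {"tx":-0.18,"ty":-0.048,"tz":0.204,"rx":0,"ry":-5,"rz":0,"grip":1}
    - {"tx":-0.21,"ty":-0.048,"tz":0.238,"rx":0,"ry":-6,"rz":0,"grip":1}
    - {"tx":-0.24,"ty":-0.048,"tz":0.272,"rx":0,"ry":-7.4,"rz":0,"grip":1}
    - {"tx":-0.27,"ty":-0.048,"tz":0.306,"rx":0,"ry":-7.4,"rz":0,"grip":1}
    - {"tx":-0.3,"ty":-0.048,"tz":0.34,"rx":0,"ry":-7.4,"rz":0,"grip":1}
    - {"tx":-0.33,"ty":-0.048,"tz":0.374,"rx":0,"ry":-7.4,"rz":0,"grip":1}
    - {"tx":-0.36,"ty":-0.048,"tz":0.408,"rx":0,"ry":-7.4,"rz":0,"grip":1}
    - {"tx":-0.39,"ty":-0.048,"tz":0.44,"rx":0,"ry":-7.4,"rz":0,"grip":1}
    - {"tx":-0.402,"ty":-0.048,"tz":0.455,"rx":0,"ry":-7.4,"rz":0,"grip":1}
    - {"tx":-0.402,"ty":-0.048,"tz":0.455,"rx":0,"ry":-7.4,"rz":0,"grip":1}
    - {"tx":-0.402,"ty":-0.048,"tz":0.455,"rx":0,"ry":-7.4,"rz":0,"grip":1}
    - {"tx":-0.402,"ty":-0.048,"tz":0.455,"rx":0,"ry":-7.4,"rz":0,"grip":1}

```text
time_s: 2.0
tcp_pos: [0.5155, -0.0726, 0.3005]
tcp_rot: [-0.587, 0.588, -0.394, 0.393]
wrist_force: [-0.8, -0.6, -0.9]
finger_gap: 0.999
```

```bash
python3 - <<'E'
from h import *
import pickle
st=env.get_state();s=env.snapshot('wrist');print(st['joint_pos'],st['tcp_pos'],rot(st['tcp_rot']))
pickle.dump((st,s),open('s1.pkl','wb'))
c=cv2.resize(s['img'],(800,600),interpolation=cv2.INTER_CUBIC)
cv2.imwrite('pics/e.png',c)
E
```

```text
[-1.62633834e-01  1.81547173e-01  1.77935871e+00 -2.57741243e-04
  1.18129311e+00  1.01817406e+00] [ 0.51552336 -0.07260433  0.30052209] [[ 3.80268271e-01 -6.36931651e-04  9.24876011e-01]
 [-9.24876223e-01 -1.37114590e-04  3.80268264e-01]
 [-1.15390898e-04 -9.99999788e-01 -6.41223268e-04]]
```

View pics/e.png

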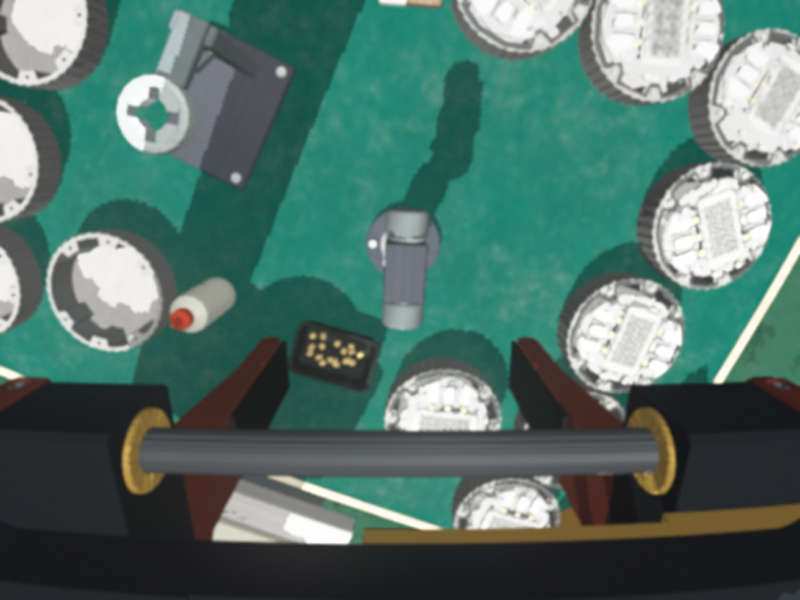

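The wrist view shows the mallet head running from about (402,327) to (408,215), almost along image vertical, and the ring at (153,113) with its notches visible. I'll enlarge both.

```bash
python3 - <<'E'
from h import *
import pickle
st,s=pickle.load(open('s1.pkl','rb'))
def crop(x,y,w,h,k=8):
    c=cv2.resize(s['img'][y:y+h,x:x+w],None,fx=k,fy=k,interpolation=cv2.INTER_CUBIC)
    for i in range(0,w,10): cv2.putText(c,str(x+i),(i*k,8),0,.3,(0,255,255),1)
    for i in range(0,h,10): cv2.putText(c,str(y+i),(0,i*k+4),0,.3,(0,255,255),1); cv2.line(c,(0,i*k),(5,i*k),(0,0,255),1)
    return c
cv2.imwrite('pics/f.png',np.hstack([cv2.convertScaleAbs(crop(236,130,48,74),alpha=1.6),crop(72,44,50,74)]))
E
```

```text
(no output)
```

View pics/f.png

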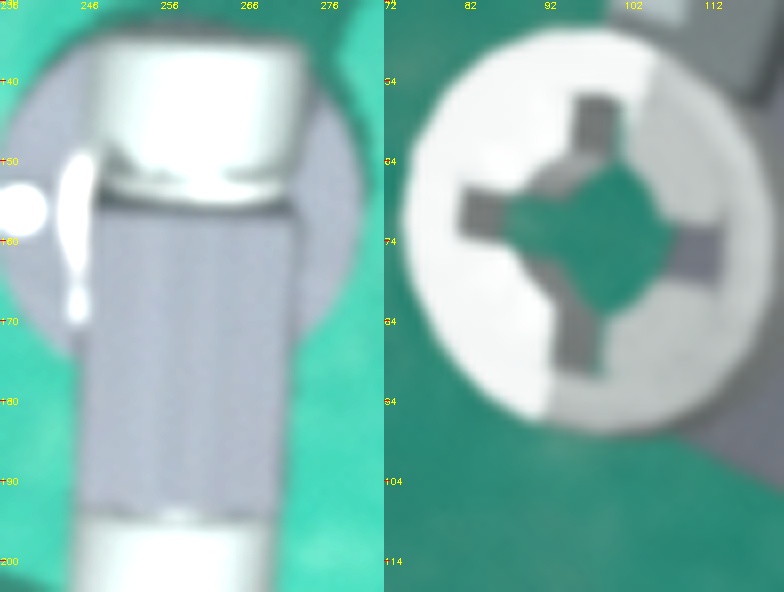

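```bash
python3 - <<'E'
from h import *
import pickle
st,s=pickle.load(open('s1.pkl','rb'))
ang=lambda v:np.degrees(np.arctan2(v[1],v[0]))
P=[plane(s,u,.155,st) for u in((248.1,156.2),(246,194.4),(272.9,156.2),(270.4,194.4))]
print(np.mean(P,0),ang(P[0]-P[1]),ang(P[2]-P[3]),ang(P[0]-P[2]),[np.linalg.norm(a-b) for a,b in((P[0],P[1]),(P[2],P[3]),(P[0],P[2]))])
f=lambda x,y:(72+(x-384)/8,44+y/8)
N=[plane(s,f(*u),.125,st) for u in((597,95),(578,375),(461,210),(722,255))]
print(np.mean(N[:2],0),np.mean(N[2:],0),ang(N[0]-N[1]),ang(N[3]-N[2]),np.linalg.norm(N[0]-N[1]),np.linalg.norm(N[3]-N[2]))
# ring outer top circle: white ellipse boundary
C=[plane(s,f(*u),.125,st) for u in((404,225),(580,30),(770,215),(420,140),(440,330),(540,420),(680,70))]
A=np.array([[2*c[0],2*c[1],1] for c in C]);b=[c[0]**2+c[1]**2 for c in C]
x=np.linalg.lstsq(A,b,rcond=None)[0];print('circle',x[:2],np.sqrt(x[2]+x[0]**2+x[1]**2))
E
```

```text
[ 0.52170185 -0.07570327  0.155     ] 18.852021813184884 19.53065283770548 112.34952584906316 [np.float64(0.043233706096994666), np.float64(0.04321431402771323), np.float64(0.026909486534036815)]
[0.55620277 0.13824728 0.125     ] [0.55695906 0.13788893 0.125     ] 11.838836126116803 -78.7200966424775 0.03877129104399457 0.039052086189664485
circle [0.55654207 0.13842179] 0.02728894994950749
```

Emit:
apply_moves:
  steps:
    - {"tx":0.005,"ty":0.02,"tz":0.0045,"rx":0,"ry":1.5,"rz":0,"grip":1}
    - {"tx":0.005,"ty":0.05,"tz":0.0045,"rx":0,"ry":1.5,"rz":0,"grip":1}
    - {"tx":0.005,"ty":0.08,"tz":0.0045,"rx":0,"ry":1.5,"rz":0,"grip":0.3}
    - {"tx":0.005,"ty":0.11,"tz":0.0045,"rx":0,"ry":1.5,"rz":0,"grip":0.3}
    - {"tx":0.005,"ty":0.14,"tz":0.0045,"rx":0,"ry":1.5,"rz":0,"grip":0.3}
    - {"tx":0.005,"ty":0.16,"tz":0.0045,"rx":0,"ry":1.5,"rz":0,"grip":0.3}
    - {"tx":0.005,"ty":0.1735,"tz":0.0045,"rx":0,"ry":1.5,"rz":0,"grip":0.3}
    - {"tx":0.005,"ty":0.1735,"tz":0.0045,"rx":0,"ry":1.5,"rz":0,"grip":0.3}
    - {"tx":0.005,"ty":0.1735,"tz":0.0045,"rx":0,"ry":1.5,"rz":0,"grip":0.3}

```text
time_s: 2.95
tcp_pos: [0.5226, -0.0753, 0.1278]
tcp_rot: [0.582, -0.582, 0.401, -0.401]
wrist_force: [-0.3, 0.2, 0.6]
finger_gap: 0.646
```

Emit:
apply_moves:
  steps:
    - {"tx":0,"ty":0,"tz":0,"rx":0,"ry":0,"rz":0,"grip":-1}
    - {"tx":0,"ty":0,"tz":0,"rx":0,"ry":0,"rz":0,"grip":-1}
    - {"tx":0,"ty":0,"tz":0,"rx":0,"ry":0,"rz":0,"grip":-1}
    - {"tx":0,"ty":0,"tz":0,"rx":0,"ry":0,"rz":0,"grip":-1}
    - {"tx":0,"ty":0,"tz":0,"rx":0,"ry":0,"rz":0,"grip":-1}
    - {"tx":0,"ty":0,"tz":0,"rx":0,"ry":0,"rz":0,"grip":-1}
    - {"tx":0,"ty":0,"tz":0,"rx":0,"ry":0,"rz":0,"grip":-1}
    - {"tx":0,"ty":0,"tz":0,"rx":0,"ry":0,"rz":0,"grip":-1}

```text
time_s: 3.75
tcp_pos: [0.5227, -0.0747, 0.1277]
tcp_rot: [0.583, -0.582, 0.401, -0.401]
wrist_force: [-0.8, 0.4, 5.6]
finger_gap: 0.34
```

Emit:
apply_moves:
  steps:
    - {"tx":0,"ty":-0.01,"tz":0,"rx":0,"ry":0,"rz":0,"grip":-1}
    - {"tx":0,"ty":-0.025,"tz":0,"rx":0,"ry":0,"rz":0,"grip":-1}
    - {"tx":0,"ty":-0.04,"tz":0,"rx":0,"ry":0,"rz":0,"grip":-1}
    - {"tx":0,"ty":-0.06,"tz":0,"rx":0,"ry":0,"rz":0,"grip":-1}
    - {"tx":0,"ty":-0.08,"tz":0,"rx":0,"ry":0,"rz":0,"grip":-1}
    - {"tx":0,"ty":-0.1,"tz":0,"rx":0,"ry":0,"rz":0,"grip":-1}
    - {"tx":0,"ty":-0.12,"tz":0,"rx":0,"ry":0,"rz":0,"grip":-1}
    - {"tx":0,"ty":-0.14,"tz":0,"rx":0,"ry":0,"rz":0,"grip":-1}
    - {"tx":0,"ty":-0.15,"tz":0,"rx":0,"ry":0,"rz":0,"grip":-1}
    - {"tx":0,"ty":-0.15,"tz":0,"rx":0,"ry":0,"rz":0,"grip":-1}
    - {"tx":0,"ty":-0.15,"tz":0,"rx":0,"ry":0,"rz":0,"grip":-1}
    - {"tx":0,"ty":-0.15,"tz":0,"rx":0,"ry":0,"rz":0,"grip":-1}

```text
time_s: 4.95
tcp_pos: [0.5215, -0.0746, 0.276]
tcp_rot: [-0.582, 0.583, -0.402, 0.4]
wrist_force: [-0.2, -0.1, -3.9]
finger_gap: 0.344
```

```bash
python3 - <<'E'
from h import *
import pickle
st=env.get_state();print(st['tcp_pos'],st['wrist_force'],st['moment'],st['finger_gap'],st['joint_pos'],rot(st['tcp_rot']))
d={n:env.snapshot(n) for n in('scene','side')};pickle.dump((st,d),open('s2.pkl','wb'))
o=[]
for n in d:
    u=proj(d[n],st['tcp_pos']-[0,0,.05]).astype(int);x,y=u-[32,37];print(n,x,y)
    c=cv2.resize(d[n]['img'][y:y+74,x:x+50],None,fx=8,fy=8,interpolation=cv2.INTER_CUBIC);c=cv2.convertScaleAbs(c,alpha=1.5)
    for i in range(0,74,10): cv2.putText(c,str(y+i),(0,i*8+4),0,.3,(0,255,255),1); cv2.putText(c,str(x+i),(i*8,8),0,.3,(0,255,255),1)
    o.append(c)
cv2.imwrite('pics/g.png',np.hstack(o))
E
```

```text
[ 0.52147778 -0.07462064  0.27595517] [-0.22278107 -0.09536143 -3.86225615] [ 0.01546461 -0.03015462 -0.02098179] 0.3438474493458277 [-1.64722989e-01  2.17703525e-01  1.79297926e+00  3.16016736e-06
  1.13317956e+00  1.04132465e+00] [[ 3.56711982e-01 -2.23849683e-03  9.34211727e-01]
 [-9.34213702e-01  3.75005147e-04  3.56713635e-01]
 [-1.14883655e-03 -9.99997424e-01 -1.95746558e-03]]
scene 253 116
side 266 127
```

View pics/g.png

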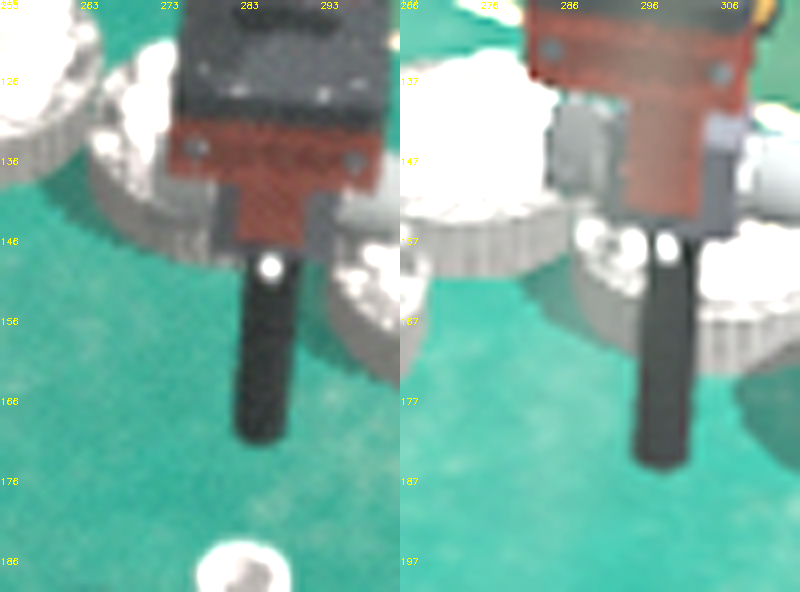

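The mallet hangs in the grip with the head level across the pads. Handle edges are at about scene x 283.4–290.1 (row 152) and side x 296.4–303 (row 163). I'll fit the lean from the dark-mask row centres.

```bash
cat > lean.py <<'E'
from h import *
from scipy.optimize import least_squares
def rows(img,x0,x1,ys,th=62):
    out=[]
    for y in ys:
        g=img[y,x0:x1].astype(float).max(1)  # handle: all channels low
        w=np.clip((110-g)/60,0,1); 
        if w.sum()<4: continue
        out.append(((w*np.arange(x0,x1)).sum()/w.sum(),y,w.sum()))
    return np.array(out)
def fit(st,d,spec,verbose=1):
    T=rot(st['tcp_rot']);p=np.array(st['tcp_pos']);pts={n:rows(d[n]['img'],*spec[n]) for n in d}
    if verbose: print({n:np.round(v[:,[0,1,2]],1).tolist() for n,v in pts.items()})
    def res(q,names):
        # axis through a0 = tcp + q0*toolx+q1*toolz, direction down + q2 toolz + q3 toolx per m
        r=[]
        for n in names:
            for u,v,_ in pts[n]:
                # find axis point at row v by linear interpolation
                A=proj(d[n],p+T@np.array([q[0]+q[3]*.02,.02,q[1]+q[2]*.02]));B=proj(d[n],p+T@np.array([q[0]+q[3]*.11,.11,q[1]+q[2]*.11]))
                t=(v-A[1])/(B[1]-A[1]);r.append(A[0]+t*(B[0]-A[0])-u)
        return np.array(r)
    for names in(['scene'],['side'],['scene','side']):
        f=least_squares(lambda a:res([a[0]*(len(names)==2),a[-2],a[-1],0],names),[0,0,0] if len(names)==2 else [0,0]);print(names,f.x,'lean deg',np.degrees(f.x[-1]),'rms',np.sqrt(np.mean(f.fun**2)))
    f=least_squares(lambda q:res(q,['scene','side']),[0]*4);print('4par',f.x,np.sqrt(np.mean(f.fun**2)));return f.x
E
python3 - <<'E'
from lean import *
import pickle
st,d=pickle.load(open('s2.pkl','rb'))
fit(st,d,{'scene':(279,294,range(152,168)),'side':(293,306,range(171,184))})
E
```

```text
{'scene': [[287.3, 152.0, 8.8], [287.2, 153.0, 8.8], [287.2, 154.0, 8.6], [287.2, 155.0, 8.8], [287.2, 156.0, 8.8], [287.2, 157.0, 8.8], [287.0, 158.0, 8.6], [286.6, 159.0, 8.1], [286.1, 160.0, 7.4], [285.7, 161.0, 6.9], [285.5, 162.0, 7.0], [285.4, 163.0, 7.0], [285.2, 164.0, 6.8], [285.2, 165.0, 6.7], [285.1, 166.0, 6.7], [285.0, 167.0, 6.6]], 'side': [[298.9, 171.0, 6.3], [299.0, 172.0, 6.0], [298.9, 173.0, 6.1], [298.8, 174.0, 6.1], [298.7, 175.0, 6.0], [298.6, 176.0, 5.9], [298.5, 177.0, 6.2], [298.5, 178.0, 6.4], [298.4, 179.0, 6.2], [298.2, 180.0, 6.1], [298.1, 181.0, 6.3], [298.0, 182.0, 6.1], [298.0, 183.0, 6.3]]}
['scene'] [-0.00941246  0.07086347] lean deg 4.060177832520536 rms 0.25919786042584825
['side'] [-0.00324883  0.01181742] lean deg 0.6770885592240278 rms 0.06044547050822331
['scene', 'side'] [-0.00580852 -0.0078497   0.05337065] lean deg 3.0579127377194903 rms 0.25416157984962956
4par [-0.02764922 -0.00756524  0.05316889  0.26489858] 0.19673490016578224
```

```bash
python3 - <<'E'
from h import *
import pickle
st,d=pickle.load(open('s2.pkl','rb'))
for n,x0,x1,ys in(('scene',279,296,(151,155,159,164,167)),('side',292,308,(164,170,176,182))):
    for y in ys: print(n,y,d[n]['img'][y,x0:x1].max(1),d[n]['img'][y,x0:x1,1]-d[n]['img'][y,x0:x1,2].astype(int))
E
```

```text
scene 151 [125 124 121 118  76  42  42  68  73  42  48  66  86  83  81  78 104] [69 71 69 65 32  6  2  1  2  2  4 20 39 37 25  3 -4]
scene 155 [120 118 122 115  59  41  41  40  42  41  51  71  82  86  83  78  79] [74 72 72 69 25  4  6  6  3  3  8 36 44 42 30  8 -1]
scene 159 [119 117 113  93  48  38  41  42  42  49  70 106  95  84  84  88  82] [69 71 71 53 11  2  4  4  3  7 32 69 56 48 46 45 40]
scene 164 [118 123 117  68  42  39  39  40  46  57  96 117 117 121 123 127 126] [72 70 64 30  8  4  4  6  3 16 46 62 65 67 55 52 50]
scene 167 [119 120 110  62  39  42  42  38  46  62 117 120 122 124 125 124 127] [74 74 67 25  5  4  4  3  6 21 62 65 63 65 61 57 60]
side 164 [109 108 106 103  82  63  62  60  59  58  53  90 140 165 164 170] [ 4  5  4  3  5  6  5  5  4  4  4  0 -1 -3 -4 -3]
side 170 [119 112 104  88  62  58  59  58  59  56  61 109 136 118 121 138] [44 25  7  4  5  5  4  4  5  4  3  1 -2  0  0 -1]
side 176 [139 139 136 101  53  57  56  57  56  53  94 133 141 139 142 122] [65 72 73 44  3  6  6  4  4  2 40 75 82 83 86 69]
side 182 [134 137 116  70  50  54  55  55  55  62 112 139 137 136 136 136] [72 75 59 20  4  5  6  5  2 10 59 86 85 82 80 79]
```

```bash
python3 - <<'E'
import lean,pickle
from lean import *
st,d=pickle.load(open('s2.pkl','rb'))
V={'scene':[(286.14,155,7),(285.7,159,7),(285.2,164,7),(285.0,167,7)],'side':[(299.6,164,7),(298.9,170,7),(298.57,176,7),(298.1,182,7)]}
lean.rows=lambda img,n:np.array(V[n])
fit(st,d,{n:(n,) for n in V},0)
E
```

```text
['scene'] [-0.00314228  0.00791002] lean deg 0.4532105817142929 rms 0.03692454236558599
['side'] [-0.00282669  0.00862572] lean deg 0.4942172307298558 rms 0.08097839217966057
['scene', 'side'] [-0.00234359 -0.00317751  0.00835331] lean deg 0.47860945502066465 rms 0.06299079858069398
4par [-0.0019853  -0.00314223  0.00790232 -0.00459394] 0.0629321929894117
```

Lean is only about 0.5°. I'll carry the mallet over the ring, keeping the yaw about 9° off the notches as seen.

Emit:
apply_moves:
  steps:
    - {"tx":-0.01,"ty":0,"tz":0.006,"rx":0,"ry":0,"rz":0,"grip":-1}
    - {"tx":-0.03,"ty":0,"tz":0.018,"rx":0,"ry":0,"rz":0,"grip":-1}
    - {"tx":-0.055,"ty":0,"tz":0.032,"rx":0,"ry":0,"rz":0,"grip":-1}
    - {"tx":-0.08,"ty":0,"tz":0.047,"rx":0,"ry":0,"rz":0,"grip":-1}
    - {"tx":-0.105,"ty":0,"tz":0.062,"rx":0,"ry":0,"rz":0,"grip":-1}
    - {"tx":-0.13,"ty":0,"tz":0.076,"rx":0,"ry":0,"rz":0,"grip":-1}
    - {"tx":-0.155,"ty":0,"tz":0.091,"rx":0,"ry":0,"rz":0,"grip":-1}
    - {"tx":-0.175,"ty":0,"tz":0.103,"rx":0,"ry":0,"rz":0,"grip":-1}
    - {"tx":-0.186,"ty":0,"tz":0.1096,"rx":0,"ry":0,"rz":0,"grip":-1}
    - {"tx":-0.186,"ty":0,"tz":0.1096,"rx":0,"ry":0,"rz":0,"grip":-1}
    - {"tx":-0.186,"ty":0,"tz":0.1096,"rx":0,"ry":0,"rz":0,"grip":-1}
    - {"tx":-0.186,"ty":0,"tz":0.1096,"rx":0,"ry":0,"rz":0,"grip":-1}

```text
time_s: 6.25
tcp_pos: [0.5581, 0.1372, 0.277]
tcp_rot: [-0.582, 0.582, -0.401, 0.401]
wrist_force: [0.5, 0.7, -3.4]
finger_gap: 0.34
```

```bash
python3 - <<'E'
from h import *
import pickle
st=env.get_state();print(st['tcp_pos'],st['wrist_force'],st['moment'],st['finger_gap'],st['joint_pos'],rot(st['tcp_rot']))
d={n:env.snapshot(n) for n in('scene','side')};pickle.dump((st,d),open('s3.pkl','wb'))
o=[]
for n in d:
    u=proj(d[n],st['tcp_pos']-[0,0,.10]).astype(int);x,y=u-[25,40];print(n,x,y)
    c=cv2.resize(d[n]['img'][y:y+74,x:x+50],None,fx=8,fy=8,interpolation=cv2.INTER_CUBIC);c=cv2.convertScaleAbs(c,alpha=1.2)
    for i in range(0,74,10): cv2.putText(c,str(y+i),(0,i*8+4),0,.3,(0,255,255),1); cv2.putText(c,str(x+i),(i*8,8),0,.3,(0,255,255),1)
    o.append(c)
cv2.imwrite('pics/i.png',np.hstack(o))
E
```

```text
[0.55806122 0.13721496 0.27703053] [ 0.50365203  0.71103862 -3.39233723] [-0.0231369   0.01996405  0.02169787] 0.34032302976179124 [ 2.20535209e-01  2.90775309e-01  1.69201622e+00 -3.00468001e-04
  1.15934397e+00  1.42750752e+00] [[ 3.55962952e-01 -4.69445030e-04  9.34499950e-01]
 [-9.34500048e-01 -3.87467475e-04  3.55962794e-01]
 [ 1.94983372e-04 -9.99999815e-01 -5.76620469e-04]]
scene 213 171
side 213 176
```

View pics/i.png

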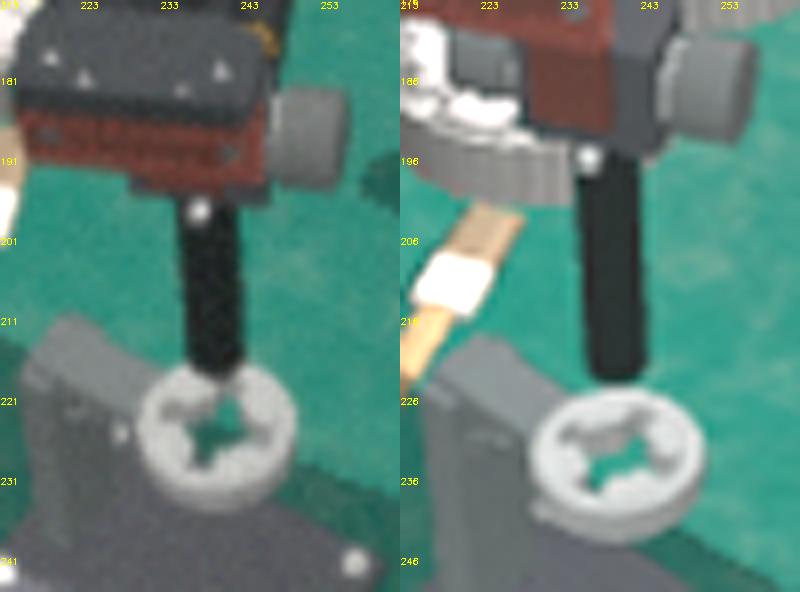

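```bash
python3 - <<'E'
from h import *
import pickle
from scipy.optimize import least_squares
st,d=pickle.load(open('s3.pkl','rb'))
p=np.array(st['tcp_pos'])
C={'scene':((213,171),0,[(216,340),(210,250)],375,(216,421)),'side':((213,176),400,[(616.5,360),(607.5,200)],381,(618,455))}
f=lambda o,off,x,y:np.array([o[0]+(x-off)/8-.5,o[1]+y/8-.5])
th=np.linspace(0,2*np.pi,60)
for r_end in(.010,.0085):
  for n,(o,off,ax,yb,rc) in C.items():
    s=d[n];R0=plane(s,f(o,off,*rc),.125)
    def res(q):
        r=[]
        for x,y in ax:
            u=f(o,off,x,y);A=proj(s,[p[0]+q[0],p[1]+q[1],.25]);B=proj(s,[p[0]+q[0],p[1]+q[1],.17]);t=(u[1]-A[1])/(B[1]-A[1]);r.append(A[0]+t*(B[0]-A[0])-u[0])
        e=max(proj(s,[p[0]+q[0]+r_end*np.cos(t),p[1]+q[1]+r_end*np.sin(t),p[2]-.1177])[1] for t in th)
        r.append(e-f(o,off,0,yb)[1]);return r
    q=least_squares(res,[0,0]);H=p[:2]+q.x
    print(n,r_end,'handle',H,'ring',R0[:2],'need shift',R0[:2]-H,np.round(q.fun,2),'camdir',(p-s['position'])[:2]/np.linalg.norm((p-s['position'])[:2]))
E
```

```text
scene 0.01 handle [0.55796121 0.13190368] ring [0.5563397  0.13698964] need shift [-0.00162151  0.00508596] [-0.07  0.07  0.  ] camdir [ 0.53206383 -0.84670424]
side 0.01 handle [0.55904235 0.13326299] ring [0.55384833 0.1407096 ] need shift [-0.00519402  0.00744662] [-0.05  0.05 -0.  ] camdir [ 0.65624442 -0.75454838]
scene 0.0085 handle [0.55716786 0.13317981] ring [0.5563397  0.13698964] need shift [-0.00082816  0.00380983] [-0.07  0.07  0.  ] camdir [ 0.53206383 -0.84670424]
side 0.0085 handle [0.5580583  0.13440004] ring [0.55384833 0.1407096 ] need shift [-0.00420997  0.00630957] [-0.05  0.05 -0.  ] camdir [ 0.65624442 -0.75454838]
```

```bash
python3 - <<'E'
from h import *
import pickle
st,d=pickle.load(open('s3.pkl','rb'))
_,d0=pickle.load(open('s0.pkl','rb'))
th=np.linspace(0,2*np.pi,200)
for n in('scene','side'):
    s=d0[n]
    for X,Y in((.5565,.1382),(.554,.139),(.555,.1375)):
      for z in(.125,.111):
        e=np.array([proj(s,[X+.028*np.cos(t),Y+.028*np.sin(t),z]) for t in th]);print(n,X,Y,z,'x',e[:,0].min().round(1),e[:,0].max().round(1),'y',e[:,1].min().round(1),e[:,1].max().round(1))
    g=s['img'].min(2)
    print('col240',g[210:250,240].tolist());print('col',g[210:250,235].tolist());r=223 if n=='scene' else 232;print('row',r,g[r,224:256].tolist())
E
```

```text
scene 0.5565 0.1382 0.125 x 229.2 249.3 y 215.2 231.9
scene 0.5565 0.1382 0.111 x 229.4 249.4 y 218.1 234.7
scene 0.554 0.139 0.125 x 229.8 250.0 y 215.7 232.5
scene 0.554 0.139 0.111 x 230.0 250.0 y 218.6 235.3
scene 0.555 0.1375 0.125 x 229.7 249.9 y 215.2 232.0
scene 0.555 0.1375 0.111 x 230.0 250.0 y 218.1 234.7
col240 [42, 43, 42, 43, 63, 132, 226, 224, 201, 177, 154, 121, 72, 51, 41, 50, 90, 166, 225, 228, 225, 219, 188, 156, 149, 115, 105, 106, 104, 105, 106, 105, 103, 101, 103, 109, 101, 103, 102, 101]
col [53, 50, 51, 51, 47, 61, 125, 223, 230, 232, 221, 167, 135, 159, 218, 234, 230, 226, 220, 224, 221, 192, 129, 116, 107, 107, 105, 107, 104, 106, 106, 104, 105, 107, 103, 103, 104, 105, 101, 102]
row 223 [78, 76, 81, 112, 113, 112, 185, 224, 227, 197, 184, 159, 132, 151, 111, 93, 51, 42, 55, 115, 180, 221, 219, 216, 227, 223, 98, 52, 36, 32, 28, 36]
side 0.5565 0.1382 0.125 x 228.6 250.5 y 223.5 239.5
side 0.5565 0.1382 0.111 x 228.9 250.6 y 227.3 243.2
side 0.554 0.139 0.125 x 229.1 251.1 y 224.1 240.1
side 0.554 0.139 0.111 x 229.4 251.2 y 227.9 243.9
side 0.555 0.1375 0.125 x 229.2 251.1 y 223.6 239.6
side 0.555 0.1375 0.111 x 229.5 251.2 y 227.4 243.3
col240 [48, 55, 54, 51, 49, 47, 44, 41, 44, 48, 49, 52, 53, 44, 181, 252, 251, 254, 231, 185, 189, 183, 133, 48, 69, 195, 255, 250, 243, 241, 222, 180, 186, 174, 120, 120, 122, 122, 121, 120]
col [45, 44, 51, 54, 54, 54, 53, 53, 53, 48, 46, 45, 50, 52, 65, 182, 250, 250, 240, 189, 146, 187, 231, 252, 255, 232, 212, 233, 249, 229, 151, 158, 148, 121, 120, 121, 120, 121, 122, 120]
row 232 [82, 81, 83, 83, 84, 189, 245, 249, 250, 251, 253, 231, 155, 168, 184, 173, 133, 67, 43, 76, 151, 220, 238, 234, 238, 251, 232, 115, 51, 52, 52, 49]
```

Emit:
apply_moves:
  steps:
    - {"tx":-0.0007,"ty":0.005,"tz":0,"rx":0,"ry":0,"rz":0,"grip":-1}
    - {"tx":-0.0007,"ty":0.012,"tz":0,"rx":0,"ry":0,"rz":0,"grip":-1}
    - {"tx":-0.0007,"ty":0.02,"tz":0,"rx":0,"ry":0,"rz":0,"grip":-1}
    - {"tx":-0.0007,"ty":0.026,"tz":0,"rx":0,"ry":0,"rz":0,"grip":-1}
    - {"tx":-0.0007,"ty":0.03,"tz":0,"rx":0,"ry":0,"rz":0,"grip":-1}
    - {"tx":-0.0007,"ty":0.03,"tz":0,"rx":0,"ry":0,"rz":0,"grip":-1}
    - {"tx":-0.0007,"ty":0.03,"tz":0,"rx":0,"ry":0,"rz":0,"grip":-1}
    - {"tx":-0.0007,"ty":0.03,"tz":0,"rx":0,"ry":0,"rz":0,"grip":-1}

```text
time_s: 7.15
tcp_pos: [0.5583, 0.1389, 0.2475]
tcp_rot: [0.583, -0.582, 0.401, -0.401]
wrist_force: [-0.8, 0.6, -4.4]
finger_gap: 0.341
```

Emit:
apply_moves:
  steps:
    - {"tx":0,"ty":0.001,"tz":0,"rx":0,"ry":0,"rz":0,"grip":-1}
    - {"tx":0,"ty":0.002,"tz":0,"rx":0,"ry":0,"rz":0,"grip":-1}
    - {"tx":0,"ty":0.003,"tz":0,"rx":0,"ry":0,"rz":0,"grip":-1}
    - {"tx":0,"ty":0.003,"tz":0,"rx":0,"ry":0,"rz":0,"grip":-1}

```text
time_s: 7.55
tcp_pos: [0.5579, 0.1387, 0.244]
tcp_rot: [-0.582, 0.582, -0.401, 0.401]
wrist_force: [-0.9, -0.5, -2.8]
finger_gap: 0.342
```

Emit:
apply_moves:
  steps:
    - {"tx":0,"ty":0.001,"tz":0,"rx":0,"ry":0,"rz":0,"grip":-1}
    - {"tx":0,"ty":0.002,"tz":0,"rx":0,"ry":0,"rz":0,"grip":-1}
    - {"tx":0,"ty":0.002,"tz":0,"rx":0,"ry":0,"rz":0,"grip":-1}

```text
time_s: 7.85
tcp_pos: [0.558, 0.1388, 0.242]
tcp_rot: [-0.582, 0.582, -0.401, 0.401]
wrist_force: [-0.0, 0.9, -2.7]
finger_gap: 0.338
```

Emit:
apply_moves:
  steps:
    - {"tx":0,"ty":0.001,"tz":0,"rx":0,"ry":0,"rz":0,"grip":-1}
    - {"tx":0,"ty":0.002,"tz":0,"rx":0,"ry":0,"rz":0,"grip":-1}
    - {"tx":0,"ty":0.002,"tz":0,"rx":0,"ry":0,"rz":0,"grip":-1}

```text
time_s: 8.15
tcp_pos: [0.558, 0.1388, 0.24]
tcp_rot: [-0.582, 0.582, -0.401, 0.401]
wrist_force: [0.4, 0.5, -2.7]
finger_gap: 0.341
```

Emit:
apply_moves:
  steps:
    - {"tx":0,"ty":0.001,"tz":0,"rx":0,"ry":0,"rz":0,"grip":-1}
    - {"tx":0,"ty":0.002,"tz":0,"rx":0,"ry":0,"rz":0,"grip":-1}
    - {"tx":0,"ty":0.002,"tz":0,"rx":0,"ry":0,"rz":0,"grip":-1}

```text
time_s: 8.45
tcp_pos: [0.5579, 0.1387, 0.238]
tcp_rot: [-0.582, 0.582, -0.401, 0.401]
wrist_force: [-0.0, 0.1, -3.0]
finger_gap: 0.338
```

```bash
cat > f.py <<'E'
from h import *
st=env.get_state();T=rot(st['tcp_rot']);print(st['time_s'],'pos',st['tcp_pos'].round(5),'F',st['wrist_force'].round(2),'M',st['moment'].round(3),'F tool',(T.T@st['wrist_force']).round(2),'yaw',np.degrees(np.arctan2(T[1,2],T[0,2])).round(2),'q6',st['joint_pos'][5].round(3))
E
python3 f.py
```

```text
8.45 pos [0.55794 0.13875 0.23798] F [-0.04  0.13 -3.01] M [-0.001  0.039 -0.037] F tool [-0.14  3.01  0.01] yaw 20.9 q6 1.429
```

Emit:
apply_moves:
  steps:
    - {"tx":0,"ty":0.001,"tz":0,"rx":0,"ry":0,"rz":0,"grip":-1}
    - {"tx":0,"ty":0.002,"tz":0,"rx":0,"ry":0,"rz":0,"grip":-1}
    - {"tx":0,"ty":0.003,"tz":0,"rx":0,"ry":0,"rz":0,"grip":-1}
    - {"tx":0,"ty":0.004,"tz":0,"rx":0,"ry":0,"rz":0,"grip":-1}
    - {"tx":0,"ty":0.004,"tz":0,"rx":0,"ry":0,"rz":0,"grip":-1}

```text
time_s: 8.95
tcp_pos: [0.558, 0.1387, 0.234]
tcp_rot: [-0.582, 0.582, -0.401, 0.401]
wrist_force: [1.0, -0.2, -4.3]
finger_gap: 0.342
```

```bash
python3 f.py
```

```text
8.95 pos [0.55797 0.13874 0.234  ] F [ 0.98 -0.21 -4.34] M [-0.016  0.018 -0.009] F tool [0.54 4.34 0.84] yaw 20.9 q6 1.429
```

Emit:
apply_moves:
  steps:
    - {"tx":0,"ty":0.001,"tz":0,"rx":0,"ry":0,"rz":0,"grip":-1}
    - {"tx":0,"ty":0.003,"tz":0,"rx":0,"ry":0,"rz":0,"grip":-1}
    - {"tx":0,"ty":0.005,"tz":0,"rx":0,"ry":0,"rz":0,"grip":-1}
    - {"tx":0,"ty":0.006,"tz":0,"rx":0,"ry":0,"rz":0,"grip":-1}
    - {"tx":0,"ty":0.006,"tz":0,"rx":0,"ry":0,"rz":0,"grip":-1}

```text
time_s: 9.45
tcp_pos: [0.5579, 0.1387, 0.2279]
tcp_rot: [-0.582, 0.583, -0.401, 0.401]
wrist_force: [0.2, -1.3, -3.2]
finger_gap: 0.344
```

```bash
python3 - <<'E'
exec(open('f.py').read())
d={n:env.snapshot(n) for n in('scene','side')};o=[]
for n in d:
    x,y=proj(d[n],[.557,.138,.15]).astype(int)-[25,40]
    c=cv2.resize(d[n]['img'][y:y+74,x:x+50],None,fx=8,fy=8,interpolation=cv2.INTER_CUBIC);o.append(cv2.convertScaleAbs(c,alpha=1.3))
cv2.imwrite('pics/j.png',np.hstack(o))
E
```

```text
9.45 pos [0.55792 0.13875 0.22792] F [ 0.15 -1.3  -3.19] M [ 0.008 -0.001 -0.   ] F tool [ 1.27  3.19 -0.32] yaw 20.9 q6 1.429
```

View pics/j.png

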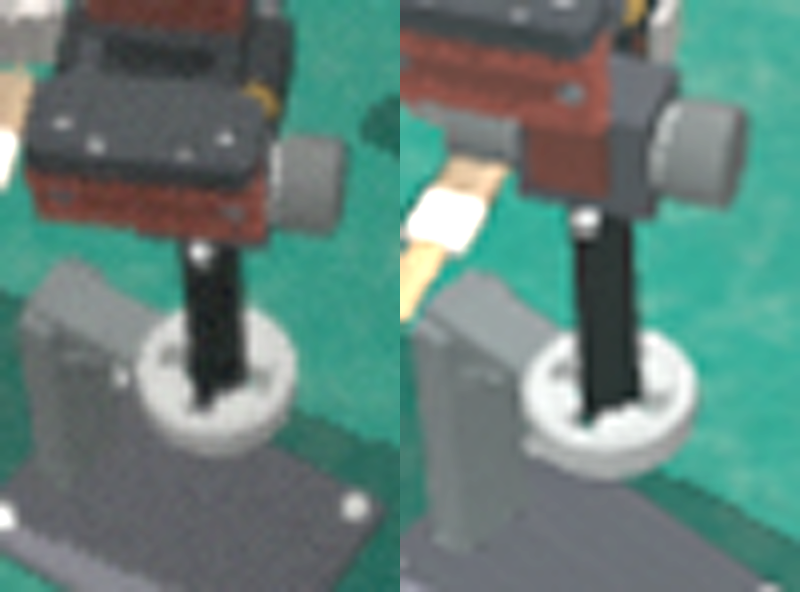

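The handle is inside the bore in both views (handle foot at about (215,385) and (610,400) in the crop). I'm counting 9 pictures viewed. I'll keep lowering in checked stages.

Emit:
apply_moves:
  steps:
    - {"tx":0,"ty":0.003,"tz":0,"rx":0,"ry":0,"rz":0,"grip":-1}
    - {"tx":0,"ty":0.006,"tz":0,"rx":0,"ry":0,"rz":0,"grip":-1}
    - {"tx":0,"ty":0.009,"tz":0,"rx":0,"ry":0,"rz":0,"grip":-1}
    - {"tx":0,"ty":0.012,"tz":0,"rx":0,"ry":0,"rz":0,"grip":-1}
    - {"tx":0,"ty":0.016,"tz":0,"rx":0,"ry":0,"rz":0,"grip":-1}
    - {"tx":0,"ty":0.02,"tz":0,"rx":0,"ry":0,"rz":0,"grip":-1}
    - {"tx":0,"ty":0.024,"tz":0,"rx":0,"ry":0,"rz":0,"grip":-1}
    - {"tx":0,"ty":0.026,"tz":0,"rx":0,"ry":0,"rz":0,"grip":-1}
    - {"tx":0,"ty":0.026,"tz":0,"rx":0,"ry":0,"rz":0,"grip":-1}

```text
time_s: 10.45
tcp_pos: [0.5579, 0.1387, 0.2018]
tcp_rot: [-0.582, 0.583, -0.401, 0.401]
wrist_force: [-0.5, 0.3, -4.2]
finger_gap: 0.342
```

```bash
python3 f.py
```

```text
10.45 pos [0.55786 0.13873 0.20177] F [-0.55  0.25 -4.17] M [-0.044 -0.009  0.022] F tool [-0.43  4.17 -0.42] yaw 20.9 q6 1.429
```

Emit:
apply_moves:
  steps:
    - {"tx":0,"ty":0.004,"tz":0,"rx":0,"ry":0,"rz":0,"grip":-1}
    - {"tx":0,"ty":0.008,"tz":0,"rx":0,"ry":0,"rz":0,"grip":-1}
    - {"tx":0,"ty":0.012,"tz":0,"rx":0,"ry":0,"rz":0,"grip":-1}
    - {"tx":0,"ty":0.016,"tz":0,"rx":0,"ry":0,"rz":0,"grip":-1}
    - {"tx":0,"ty":0.02,"tz":0,"rx":0,"ry":0,"rz":0,"grip":-1}
    - {"tx":0,"ty":0.024,"tz":0,"rx":0,"ry":0,"rz":0,"grip":-1}
    - {"tx":0,"ty":0.026,"tz":0,"rx":0,"ry":0,"rz":0,"grip":-1}
    - {"tx":0,"ty":0.026,"tz":0,"rx":0,"ry":0,"rz":0,"grip":-1}

```text
time_s: 11.25
tcp_pos: [0.5579, 0.1387, 0.1758]
tcp_rot: [-0.582, 0.583, -0.401, 0.401]
wrist_force: [-0.4, 0.7, -3.5]
finger_gap: 0.346
```

Emit:
apply_moves:
  steps:
    - {"tx":0,"ty":0.004,"tz":0,"rx":0,"ry":0,"rz":0,"grip":-1}
    - {"tx":0,"ty":0.008,"tz":0,"rx":0,"ry":0,"rz":0,"grip":-1}
    - {"tx":0,"ty":0.012,"tz":0,"rx":0,"ry":0,"rz":0,"grip":-1}
    - {"tx":0,"ty":0.016,"tz":0,"rx":0,"ry":0,"rz":0,"grip":-1}
    - {"tx":0,"ty":0.02,"tz":0,"rx":0,"ry":0,"rz":0,"grip":-1}
    - {"tx":0,"ty":0.022,"tz":0,"rx":0,"ry":0,"rz":0,"grip":-1}
    - {"tx":0,"ty":0.023,"tz":0,"rx":0,"ry":0,"rz":0,"grip":-1}
    - {"tx":0,"ty":0.023,"tz":0,"rx":0,"ry":0,"rz":0,"grip":-1}

```text
time_s: 12.05
tcp_pos: [0.558, 0.1388, 0.1531]
tcp_rot: [-0.582, 0.582, -0.401, 0.401]
wrist_force: [-0.8, 0.0, -3.2]
finger_gap: 0.341
```

```bash
python3 f.py
```

```text
12.05 pos [0.55803 0.13877 0.15307] F [-0.79  0.05 -3.21] M [-0.056 -0.019 -0.03 ] F tool [-0.32  3.21 -0.72] yaw 20.9 q6 1.429
```

Emit:
apply_moves:
  steps:
    - {"tx":0,"ty":0.002,"tz":0,"rx":0,"ry":0,"rz":0,"grip":-1}
    - {"tx":0,"ty":0.004,"tz":0,"rx":0,"ry":0,"rz":0,"grip":-1}
    - {"tx":0,"ty":0.005,"tz":0,"rx":0,"ry":0,"rz":0,"grip":-1}
    - {"tx":0,"ty":0.005,"tz":0,"rx":0,"ry":0,"rz":0,"grip":-1}

```text
time_s: 12.45
tcp_pos: [0.5579, 0.1387, 0.148]
tcp_rot: [-0.582, 0.582, -0.401, 0.401]
wrist_force: [0.2, 0.3, -2.4]
finger_gap: 0.34
```

Emit:
apply_moves:
  steps:
    - {"tx":0,"ty":0.0005,"tz":0,"rx":0,"ry":0,"rz":0,"grip":-1}
    - {"tx":0,"ty":0.001,"tz":0,"rx":0,"ry":0,"rz":0,"grip":-1}
    - {"tx":0,"ty":0.001,"tz":0,"rx":0,"ry":0,"rz":0,"grip":-1}

```text
time_s: 12.75
tcp_pos: [0.5582, 0.1388, 0.1475]
tcp_rot: [0.582, -0.582, 0.401, -0.401]
wrist_force: [-0.4, -0.4, 0.5]
finger_gap: 0.343
```

Emit:
apply_moves:
  steps:
    - {"tx":0,"ty":0.0005,"tz":0,"rx":0,"ry":0,"rz":0,"grip":-1}
    - {"tx":0,"ty":0.0005,"tz":0,"rx":0,"ry":0,"rz":0,"grip":-1}

```text
time_s: 12.95
tcp_pos: [0.5583, 0.1388, 0.1473]
tcp_rot: [0.583, -0.582, 0.401, -0.401]
wrist_force: [-1.8, -0.2, 5.3]
finger_gap: 0.341
```

Emit:
apply_moves:
  steps:
    - {"tx":0,"ty":0.0005,"tz":0,"rx":0,"ry":0,"rz":0,"grip":-1}
    - {"tx":0,"ty":0.0005,"tz":0,"rx":0,"ry":0,"rz":0,"grip":-1}

```text
time_s: 13.15
tcp_pos: [0.5584, 0.1389, 0.1471]
tcp_rot: [0.583, -0.582, 0.401, -0.401]
wrist_force: [-3.0, -0.7, 8.7]
finger_gap: 0.342
```

Emit:
apply_moves:
  steps:
    - {"tx":0,"ty":-0.0007,"tz":0,"rx":0,"ry":0,"rz":0,"grip":-1}
    - {"tx":0,"ty":-0.0007,"tz":0,"rx":0,"ry":1,"rz":0,"grip":-1}
    - {"tx":0,"ty":-0.0007,"tz":0,"rx":0,"ry":2,"rz":0,"grip":-1}
    - {"tx":0,"ty":-0.0007,"tz":0,"rx":0,"ry":3,"rz":0,"grip":-1}
    - {"tx":0,"ty":-0.0007,"tz":0,"rx":0,"ry":4,"rz":0,"grip":-1}

```text
time_s: 13.65
tcp_pos: [0.5589, 0.139, 0.1472]
tcp_rot: [0.568, -0.567, 0.421, -0.422]
wrist_force: [1.4, 0.8, 2.5]
finger_gap: 0.341
```

```bash
python3 f.py
```

```text
13.65 pos [0.55886 0.13901 0.14718] F [1.4  0.79 2.53] M [ 0.15  -0.266  0.007] F tool [-0.36 -2.53  1.57] yaw 16.81 q6 1.5
```

Emit:
apply_moves:
  steps:
    - {"tx":0,"ty":0,"tz":0,"rx":0,"ry":1,"rz":0,"grip":-1}
    - {"tx":0,"ty":0,"tz":0,"rx":0,"ry":2,"rz":0,"grip":-1}
    - {"tx":0,"ty":0,"tz":0,"rx":0,"ry":2,"rz":0,"grip":-1}

```text
time_s: 13.95
tcp_pos: [0.5589, 0.139, 0.1471]
tcp_rot: [0.561, -0.56, 0.431, -0.432]
wrist_force: [4.3, 1.9, 2.8]
finger_gap: 0.343
```

```bash
python3 f.py
```

```text
13.95 pos [0.55889 0.13899 0.1471 ] F [4.27 1.87 2.78] M [ 0.292 -0.768  0.074] F tool [-0.71 -2.77  4.61] yaw 14.86 q6 1.534
```

Emit:
apply_moves:
  steps:
    - {"tx":0,"ty":0,"tz":0,"rx":0,"ry":1,"rz":0,"grip":-1}
    - {"tx":0,"ty":0,"tz":0,"rx":0,"ry":2,"rz":0,"grip":-1}
    - {"tx":0,"ty":0,"tz":0,"rx":0,"ry":2,"rz":0,"grip":-1}

```text
time_s: 14.25
tcp_pos: [0.5569, 0.1384, 0.146]
tcp_rot: [-0.552, 0.554, -0.441, 0.44]
wrist_force: [1.2, 1.0, -2.9]
finger_gap: 0.343
```

```bash
python3 f.py
```

```text
14.25 pos [0.55695 0.13843 0.14603] F [ 1.19  1.04 -2.87] M [ 0.081 -0.214  0.018] F tool [-0.75  2.86  1.4 ] yaw 12.85 q6 1.57
```

The pin dropped in at yaw of about 12.9°: force is back to the mallet's own weight and the height fell. I'll let it down gently.

Emit:
apply_moves:
  steps:
    - {"tx":0,"ty":0.0005,"tz":0.0003,"rx":0,"ry":0.8,"rz":0,"grip":-1}
    - {"tx":0,"ty":0.001,"tz":0.0003,"rx":0,"ry":0.8,"rz":0,"grip":-1}
    - {"tx":0,"ty":0.0015,"tz":0.0003,"rx":0,"ry":0.8,"rz":0,"grip":-1}
    - {"tx":0,"ty":0.0015,"tz":0.0003,"rx":0,"ry":0.8,"rz":0,"grip":-1}

```text
time_s: 14.65
tcp_pos: [0.5579, 0.1387, 0.145]
tcp_rot: [-0.55, 0.55, -0.445, 0.444]
wrist_force: [1.1, 0.4, -2.9]
finger_gap: 0.344
```

```bash
python3 f.py
```

```text
14.65 pos [0.55794 0.13874 0.14504] F [ 1.09  0.38 -2.89] M [0.07  0.029 0.052] F tool [-0.14  2.89  1.15] yaw 12.1 q6 1.583
```

Emit:
apply_moves:
  steps:
    - {"tx":0,"ty":0.0005,"tz":0,"rx":0,"ry":0,"rz":0,"grip":-1}
    - {"tx":0,"ty":0.001,"tz":0,"rx":0,"ry":0,"rz":0,"grip":-1}
    - {"tx":0,"ty":0.0015,"tz":0,"rx":0,"ry":0,"rz":0,"grip":-1}
    - {"tx":0,"ty":0.0015,"tz":0,"rx":0,"ry":0,"rz":0,"grip":-1}

```text
time_s: 15.05
tcp_pos: [0.5583, 0.1388, 0.1438]
tcp_rot: [-0.55, 0.55, -0.445, 0.444]
wrist_force: [-0.1, 0.7, -3.3]
finger_gap: 0.343
```

```bash
python3 f.py
```

```text
15.05 pos [0.55828 0.13882 0.14381] F [-0.12  0.71 -3.31] M [ 0.012 -0.021 -0.032] F tool [-0.72  3.31  0.03] yaw 12.1 q6 1.583
```

Emit:
apply_moves:
  steps:
    - {"tx":0,"ty":0.0008,"tz":0,"rx":0,"ry":0,"rz":0,"grip":-1}
    - {"tx":0,"ty":0.0015,"tz":0,"rx":0,"ry":0,"rz":0,"grip":-1}
    - {"tx":0,"ty":0.0023,"tz":0,"rx":0,"ry":0,"rz":0,"grip":-1}
    - {"tx":0,"ty":0.003,"tz":0,"rx":0,"ry":0,"rz":0,"grip":-1}
    - {"tx":0,"ty":0.003,"tz":0,"rx":0,"ry":0,"rz":0,"grip":-1}

```text
time_s: 15.55
tcp_pos: [0.5583, 0.1388, 0.1407]
tcp_rot: [-0.55, 0.55, -0.445, 0.444]
wrist_force: [-0.6, 0.0, -3.9]
finger_gap: 0.338
```

Emit:
apply_moves:
  steps:
    - {"tx":0,"ty":0.0005,"tz":0,"rx":0,"ry":0,"rz":0,"grip":-1}
    - {"tx":0,"ty":0.0005,"tz":0,"rx":0,"ry":0,"rz":0,"grip":-1}

```text
time_s: 15.75
tcp_pos: [0.5583, 0.1388, 0.1403]
tcp_rot: [-0.55, 0.55, -0.445, 0.444]
wrist_force: [0.2, 0.2, -3.1]
finger_gap: 0.338
```

Emit:
apply_moves:
  steps:
    - {"tx":0,"ty":0.0005,"tz":0,"rx":0,"ry":0,"rz":0,"grip":-1}
    - {"tx":0,"ty":0.0005,"tz":0,"rx":0,"ry":0,"rz":0,"grip":-1}

```text
time_s: 15.95
tcp_pos: [0.5583, 0.1389, 0.1398]
tcp_rot: [-0.55, 0.55, -0.445, 0.444]
wrist_force: [-0.3, 0.7, -3.6]
finger_gap: 0.344
```

Emit:
apply_moves:
  steps:
    - {"tx":0,"ty":0.0005,"tz":0,"rx":0,"ry":0,"rz":0,"grip":-1}
    - {"tx":0,"ty":0.0005,"tz":0,"rx":0,"ry":0,"rz":0,"grip":-1}

```text
time_s: 16.15
tcp_pos: [0.5584, 0.1389, 0.1398]
tcp_rot: [0.55, -0.55, 0.444, -0.445]
wrist_force: [-2.0, -0.0, 1.2]
finger_gap: 0.339
```

Emit:
apply_moves:
  steps:
    - {"tx":0,"ty":0.0003,"tz":0,"rx":0,"ry":0,"rz":0,"grip":-1}
    - {"tx":0,"ty":0.0003,"tz":0,"rx":0,"ry":0,"rz":0,"grip":-1}

```text
time_s: 16.35
tcp_pos: [0.5584, 0.1389, 0.1397]
tcp_rot: [0.55, -0.55, 0.444, -0.445]
wrist_force: [-2.6, -1.6, 5.4]
finger_gap: 0.337
```

Seated: contact came at 0.1398, 8 mm below where the pin rode. I'll relieve the load, then open the gripper.

Emit:
apply_moves:
  steps:
    - {"tx":0,"ty":-0.0005,"tz":0,"rx":0,"ry":0,"rz":0,"grip":-1}
    - {"tx":0,"ty":-0.0005,"tz":0,"rx":0,"ry":0,"rz":0,"grip":-1}

```text
time_s: 16.55
tcp_pos: [0.5584, 0.1389, 0.1397]
tcp_rot: [0.55, -0.55, 0.444, -0.445]
wrist_force: [-2.3, -0.1, 2.1]
finger_gap: 0.343
```

Emit:
apply_moves:
  steps:
    - {"tx":0,"ty":0,"tz":0,"rx":0,"ry":0,"rz":0,"grip":-0.25}
    - {"tx":0,"ty":0,"tz":0,"rx":0,"ry":0,"rz":0,"grip":-0.15}
    - {"tx":0,"ty":0,"tz":0,"rx":0,"ry":0,"rz":0,"grip":0}
    - {"tx":0,"ty":0,"tz":0,"rx":0,"ry":0,"rz":0,"grip":0.2}
    - {"tx":0,"ty":0,"tz":0,"rx":0,"ry":0,"rz":0,"grip":0.4}
    - {"tx":0,"ty":0,"tz":0,"rx":0,"ry":0,"rz":0,"grip":0.4}
    - {"tx":0,"ty":0,"tz":0,"rx":0,"ry":0,"rz":0,"grip":0.4}

```text
time_s: 17.25
tcp_pos: [0.5584, 0.1388, 0.1396]
tcp_rot: [0.55, -0.55, 0.445, -0.445]
wrist_force: [-0.1, 0.6, 0.1]
finger_gap: 0.698
```

Emit:
apply_moves:
  steps:
    - {"tx":0,"ty":-0.01,"tz":0,"rx":0,"ry":0,"rz":0,"grip":0.4}
    - {"tx":0,"ty":-0.03,"tz":0,"rx":0,"ry":0,"rz":0,"grip":0.4}
    - {"tx":0,"ty":-0.06,"tz":0,"rx":0,"ry":0,"rz":0,"grip":0.4}
    - {"tx":0,"ty":-0.09,"tz":0,"rx":0,"ry":0,"rz":0,"grip":0.4}
    - {"tx":0,"ty":-0.12,"tz":0,"rx":0,"ry":0,"rz":0,"grip":0.4}
    - {"tx":0,"ty":-0.15,"tz":0,"rx":0,"ry":0,"rz":0,"grip":0.4}
    - {"tx":0,"ty":-0.17,"tz":0,"rx":0,"ry":0,"rz":0,"grip":0.4}
    - {"tx":0,"ty":-0.17,"tz":0,"rx":0,"ry":0,"rz":0,"grip":0.4}
    - {"tx":0,"ty":-0.17,"tz":0,"rx":0,"ry":0,"rz":0,"grip":0.4}

```text
time_s: 18.15
tcp_pos: [0.5581, 0.1388, 0.3096]
tcp_rot: [0.55, -0.55, 0.444, -0.445]
wrist_force: [-0.5, -0.4, -0.9]
finger_gap: 0.697
```

```bash
python3 - <<'E'
exec(open('f.py').read())
d={n:env.snapshot(n) for n in('scene','side','wrist')};o=[]
for n in('scene','side'):
    x,y=proj(d[n],[.557,.138,.11]).astype(int)-[33,37]
    c=cv2.resize(d[n]['img'][y:y+74,x:x+66],None,fx=6,fy=6,interpolation=cv2.INTER_CUBIC);o.append(cv2.convertScaleAbs(c,alpha=1.3))
cv2.imwrite('pics/k.png',np.hstack(o));cv2.imwrite('pics/w.png',d['wrist']['img'])
E
```

```text
18.15 pos [0.55815 0.13879 0.30963] F [-0.51 -0.35 -0.91] M [-0.045  0.015  0.001] F tool [ 0.24  0.91 -0.57] yaw 12.1 q6 1.583
```

View pics/k.png

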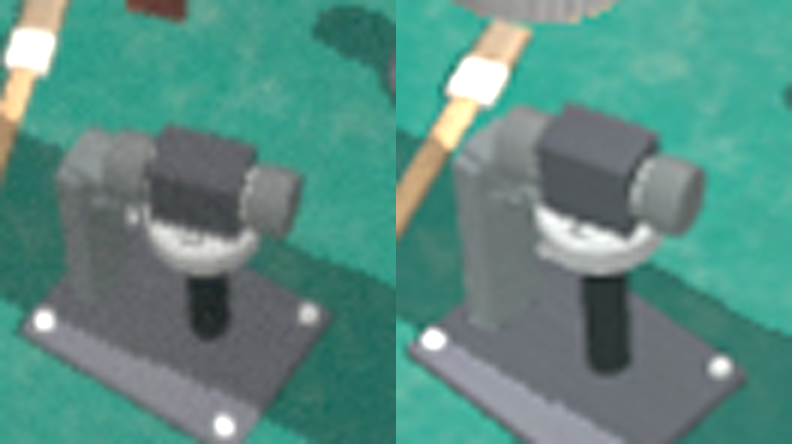

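View pics/w.png

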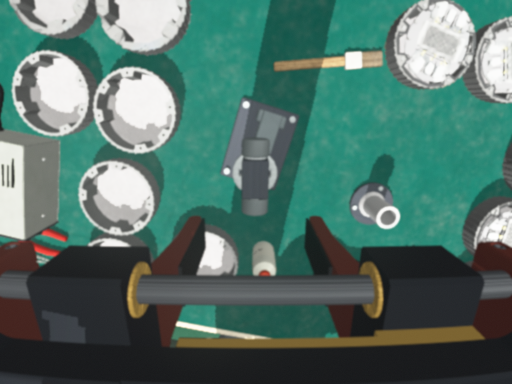

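Both fixed views show the head sitting flat on the ring (block at (205,185) and (600,170) in the crop) with the handle hanging below it. The wrist view shows the gripper clear, the cup empty at (375,205) and the bottle standing at (263,260). I'm handing in.

```bash
python3 -c "
from workcell import env
print(env.close_job())"
```

```text
the job is handed in; nothing more can be done
None
```

The mallet is put away: it hangs in the holder's ring with its pin in the notches and its head on the ring. I handed the job in at about 18 s; it reports no verdict.

- **Path:** I lifted the dark mallet out of the cup and lowered it through the ring until the pin rode on top, pressing with about 6 N (briefly 12 N at first contact). I then turned it about 8° until the pin dropped in, let it down the last 8 mm and opened the gripper.
- **Checks that agreed:** the head met the ring 8 mm below where the pin had ridden, as expected. The last pictures show the head on the ring and the handle straight down. The gripper was clear, the oil bottle still stood upright and the green mallet was left alone.
- **Checks that disagreed:** the cameras differed by 2–5 mm on where the ring and handle were, mostly in depth. I used a position in between; the handle went in without jamming and the wrist readings stayed low. Turning on the ring gave up to 4.6 N sideways and 0.8 N m of tilting moment, but only 0.07 N m of twist.
- **Not measured:** I did not measure the bystanders' final positions or the mallet's final tilt; I only looked at the pictures.
- **Other:** the first move call was refused because of missing fields and did not move the arm.

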